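# Sort the pass after service

## Robot

A 6-joint arm with a two-finger parallel gripper is mounted at the origin on a cart in front of the work surface, level with it; the furniture and walls round the work are solid. World frame = base frame: x ahead of the robot, y to its left, z up, the work surface at z = 0. Lengths are in m, angles in rad, forces in N, time in s.
With the tool pointing down it reaches from about 0.25 to 0.725 m from the base axis. Payload 4 kg.
Tool frame: the origin (TCP) lies midway between the tips of the shut fingers; the grasp point (between the pads) lies 19 mm behind it; z points along the fingers, y is the direction in which the jaws open and shut (so a half turn about z gives the same grasp; the last joint's range is limited). The gripper opens to 85 mm and grips with 20 to 120 N. Pads are 22 mm wide; open, the fingers measure 114 mm over their backs; the gripper's body (76 mm by 85 mm) begins 54 mm behind the grasp point. The pads swing forward as they close: fully open they stand 13 mm farther back than shut.
Start: joints at [-1.117, 0.241, 0.005, 1.335, 0, 1.571], TCP at [0.219, -0.449, 0.231] pointing down, gripper open.
Joint ranges: [-2.72, 2.72], [-1.05, 1.87], [-1.09, 1.28], [-1.99, 2.15], [-1.42, 1.44], [-3.14, 3.14]. Speed limits (rad/s): [2.79, 2.79, 3.14, 3.14, 3.14, 3.14].

## Interface

Orientations are given as a unit quaternion [x, y, z, w].
In Python, from workcell import bot, vision gives the robot as it stands. The module is installed in compiled form; this text tells all that it offers.
- The arm moves only by the tool send_rows, never from a script. Its argument "targets" is a list that holds one entry, the list of rows, each a list of 5 numbers: the shift along the world's x, y, z in cm, then the turn about the world's z in rad, then the finger opening in cm, from 0 to 8.54. A call has 1 to 12 rows; each row is the pose to reach, as a shift and turn from the pose commanded when the call began; what a row does not reach only later rows make up. A row lasts 1/8 s, in which the tool goes at most 62.5 mm and 10.7 degrees, less where a joint would pass 70% of its speed; a pose out of reach is approached as far as the arm can. A call with a gripper value outside its range is refused whole. The fingers move at their own pace and stop on an object; the grip force is fixed at half the most. Time passes only in rows, so rows that repeat a pose let the fingers close. It gives the time, the measured TCP pose, the force and the opening at its end, in the units of the state.
- bot.get_obs(): the state, without advancing time (a new reading comes with each control period).
- vision.camera(name): name is "scene" or "side" or "wrist"; returns the picture (420x560x3 uint8, red, green, blue); there is no depth.
- vision.get_calibration(name): a dict with "vertical_fov" (degrees; the focal length in pixels is half the picture's height over the tangent of half this angle, whatever the lens; pixels are square), "cx", "cy" (the principal point, pixels), "rvec" (rotation vector, rad) and "tvec" (3), from world to camera coordinates, as OpenCV has them; the wrist camera has in their place "T_tool_cam" (4x4, takes a point from camera to tool coordinates, whose origin is the TCP and whose axes are the flange's). Camera axes: x right, y down, z forward; pixel columns grow to the right and rows downward; lengths in m; the calibration is good to about 2 mm. A picture is of the moment at which its call begins: read the wrist's pose just before it. get_calibration takes no time and is no camera call.
- bot.job_done(): hands the job in, once; it reports no verdict.
Trained networks look in the newest picture that a camera, given by its name, has taken for a name from the list of things; names that differ only in an ending like _2 or _b are one class to them, and where a whole thing is asked for, a point or a joint stands for the part that bears it (a point fixed in the world has none). Each returns a list of dicts, best first, with "score" (0 to 1); they miss things now and then, are a little off and sometimes report something else, mostly with a low value. They report only what shows in the picture. A call takes as long as a camera call. They do not tell look-alikes from the thing itself.
- vision.boxes_of(target, camera): "uv" ([column, row] in pixels, amid what is visible of it).
The state is a dict: "clock": time; "joint_pos": joint angles; "joint_vel": joint speeds; "tau": joint torques, N m; "eef_pos": TCP position; "tool_rot": TCP orientation; "ft_force": force on the tool from outside, world axes, zero at the start; "ft_torque": the same for the moment, N m; "grip_width": finger opening in m.
Only numpy, scipy, OpenCV 4.12 (cv2) and the standard library are available. Lean on these libraries where they do the work, as an engineer would, in place of code of your own. Each camera call takes 0.05 s, during which the arm holds its last target.

## Task

Sort the loose things in front of you into the white trays: the two lidded sauce pots go into the tray with two square bays, the two open steel cups into the tray with two round wells (one thing to each bay or well, either way round), and the salt shaker onto the small square stand. Set each thing down standing flat inside the lip, never tipping it over or letting it drop from a height, and leave the timer and the pot lid where they are.

Things in the scene. Friction and masses are not known exactly. Their poses are not given: they have to be found in the camera images.
- pot_a: Lidded plastic portion pot with sauce in it (green), 36 mm high; body 48 mm across at the foot, lid 53 mm across and 6 mm thick at the top (its widest part, from 30 to 36 mm up). Origin: centre of its underside, z up along its axis; round, so yaw does not matter. 50 g. Belongs in bay_tray.
- pot_b: Second lidded portion pot, same shape and size as pot_a (brown sauce). Origin: centre of its underside, z up along its axis; round, so yaw does not matter. 50 g. Belongs in bay_tray.
- cup_a: Empty open steel cup, 47 mm high, 62 mm across at the rim, narrowing to 44 mm at the foot; can be gripped across the outside just below the rim, or by its wall. Origin: centre of its underside, z up along its axis; round, so yaw does not matter. 60 g. Belongs in well_tray.
- cup_b: Empty open steel cup, 38 mm high, 60 mm across at the rim, narrowing to 42 mm at the foot; gripped like cup_a. Origin: centre of its underside, z up along its axis; round, so yaw does not matter. 60 g. Belongs in well_tray.
- salt_shaker: Clear salt shaker with a grey domed top, 90 mm high, body 44 mm across up to about 70 mm, top 34 mm across. Origin: centre of its underside, z up along its axis; round, so yaw does not matter. 100 g. Belongs on square_stand.
- bay_tray: White low tray with two square bays. Fixed to the table; its place and yaw change. Origin: centre of its underside. 86 mm (its x) by 168 mm (its y) and 13 mm high, a small tab at each end (to y = +-96 mm). The bays are 78 mm square inside, centred at x = 0, y = +41 mm and y = -41 mm; their floor is 4 mm above the origin, the lip and the divider between them 4 mm thick with their top at 13 mm.
- well_tray: White low tray made of two round wells joined side by side. Fixed to the table; its place and yaw change. Origin: centre of its underside. 86 mm (its x) by 176 mm (its y), 13 mm high. The wells are 77 mm across inside, centred at x = 0, y = +45 mm and y = -45 mm; their floor is 4 mm above the origin, the lip 4 mm thick with its top at 13 mm.
- square_stand: Small white square stand, a single low tray. Fixed to the table; its place and yaw change. Origin: centre of its underside. 80 mm by 80 mm, 13 mm high, with a small tab on its +y side (to y = 52 mm). Inside 72 mm square, centred on the origin; floor 4 mm above the origin, lip 4 mm thick with its top at 13 mm.
- timer: Bystander: round twist timer with a white foot and red top, 62 mm across, 40 mm high. Loose; origin at the centre of its underside. To be left alone.
- pot_lid: Bystander: round domed steel pot lid with a small knob, lying flat, 118 mm across, 27 mm high. Loose; origin at the centre of its underside. To be left alone.
Not all that is in view belongs to the job. What is shaped like the cup_a but yellow is not meant.

How it is judged:
By the outcome, as a careful person would: the job done as asked, in the order asked, and still so for the second after the job is handed in, with the robot touching nothing.
It also fails if it takes over 128 s, if anything falls off the work surface, if the arm or the gripper's body presses on something with over 40 N, if the wrist force passes 120 N, or if a joint passes its speed limit or range.

## Working session

There is one attempt and no reset: what is moved stays moved. The work goes in short steps, Python scripts to look and compute and a tool call to move; the robot and the scene stay as the last step left them, time stands still between calls to the robot, and variables do not carry over. Pictures are saved under pics/ and viewed, and the job is handed in when it is done.

Besides the shell and the picture viewer there is one more tool, called after "Call:" by a JSON object that holds its "method" and its "body", one argument or row to a line. send_rows: Moves the arm, as the interface text tells. Its arguments: {"type":"object","properties":{"targets":{"type":"array"}},"required":["targets"]}

```bash
mkdir -p pics; cat > h.py <<'E'
import numpy as np, cv2
from workcell import bot, vision
from scipy.spatial.transform import Rotation as R
def calib(n):
    c=vision.get_calibration(n); f=210/np.tan(np.radians(c['vertical_fov'])/2)
    K=np.array([[f,0,c['cx']],[0,f,c['cy']],[0,0,1]]); return c,K
def cam_pose(n,obs=None):
    c,K=calib(n)
    if 'rvec' in c:
        Rm=cv2.Rodrigues(np.array(c['rvec'],float))[0]; t=np.array(c['tvec'],float).ravel()
    else:
        obs=obs or bot.get_obs()
        T=np.eye(4);T[:3,:3]=R.from_quat(obs['tool_rot']).as_matrix();T[:3,3]=obs['eef_pos']
        M=np.linalg.inv(T@np.array(c['T_tool_cam'])); Rm=M[:3,:3];t=M[:3,3]
    return K,Rm,t
def back(P,uv,z):
    K,Rm,t=P; d=Rm.T@np.linalg.inv(K)@np.array([uv[0],uv[1],1.]); o=-Rm.T@t
    return o+d*(z-o[2])/d[2]
def proj(P,X):
    K,Rm,t=P; p=K@(Rm@np.asarray(X,float).T+t[:,None]); return (p[:2]/p[2]).T
def snap(n,name):
    obs=bot.get_obs(); im=vision.camera(n); cv2.imwrite('pics/'+name,im[:,:,::-1]); return cam_pose(n,obs),im
E
python3 - <<'E'
from h import *
print({k:np.round(v,3) for k,v in bot.get_obs().items()})
for n in ['scene','side','wrist']:
    print(n,vision.get_calibration(n))
    P,_=snap(n,n+'0.png'); print(n,'pos',-P[1].T@P[2])
E
```

```text
{'clock': np.float64(0.0), 'joint_pos': array([-1.117,  0.241,  0.004,  1.335, -0.   ,  1.571]), 'joint_vel': array([-0.002, -0.001,  0.001, -0.002, -0.   , -0.001]), 'tau': array([ 0.0000e+00, -3.7232e+01,  2.5241e+01,  1.7000e-02,  0.0000e+00,
        0.0000e+00]), 'eef_pos': array([ 0.219, -0.449,  0.23 ]), 'tool_rot': array([ 0.974,  0.225, -0.   , -0.001]), 'ft_force': array([ 0.488,  0.184, -0.825]), 'ft_torque': array([-0.065, -0.016, -0.013]), 'grip_width': np.float64(0.086)}
scene {'vertical_fov': 44.95634944865593, 'cx': 281.8923704646576, 'cy': 216.59584930079998, 'rvec': array([ 1.11222702, -2.37221867,  1.00120534]), 'tvec': array([0.35528291, 0.32249882, 0.97889129])}
scene pos [-0.14401025  0.57567389  0.91450544]
side {'vertical_fov': 51.885297518738625, 'cx': 280.9584618966903, 'cy': 210.27194138908342, 'rvec': array([ 2.15550317,  0.01024531, -0.0073436 ]), 'tvec': array([-0.53926062,  0.04239369,  1.3088104 ])}
side pos [ 0.551147   -1.06239568  0.75705766]
wrist {'vertical_fov': 61.55901970512658, 'cx': 281.3105886495113, 'cy': 204.39448541208282, 'T_tool_cam': array([[-1.19084264e-03, -9.53818001e-01, -3.00382760e-01,
         7.62976041e-02],
       [ 9.99999286e-01, -1.16536127e-03, -2.63993955e-04,
        -8.18576906e-05],
       [-9.82522487e-05, -3.00382860e-01,  9.53818708e-01,
        -1.42890981e-01],
       [ 0.00000000e+00,  0.00000000e+00,  0.00000000e+00,
         1.00000000e+00]])}
wrist pos [ 0.28759537 -0.41562099  0.37337614]
```

View pics/scene0.png

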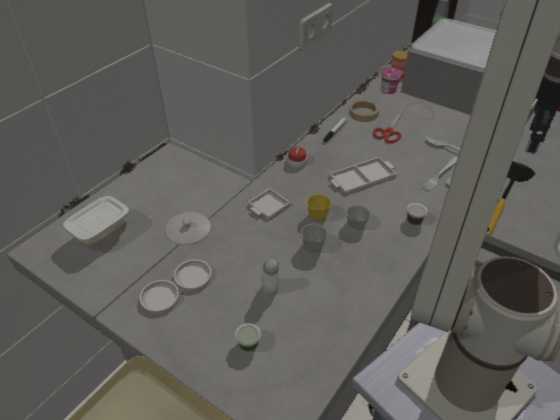

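View pics/side0.png

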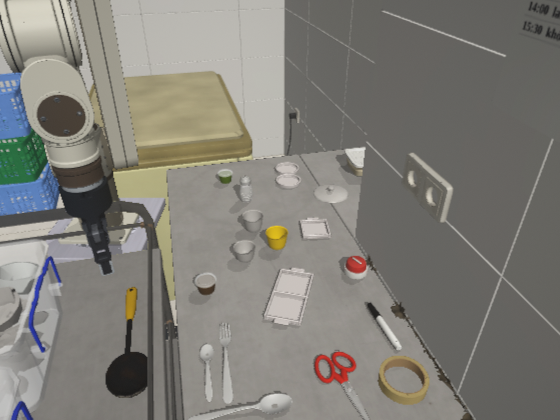

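View pics/wrist0.png

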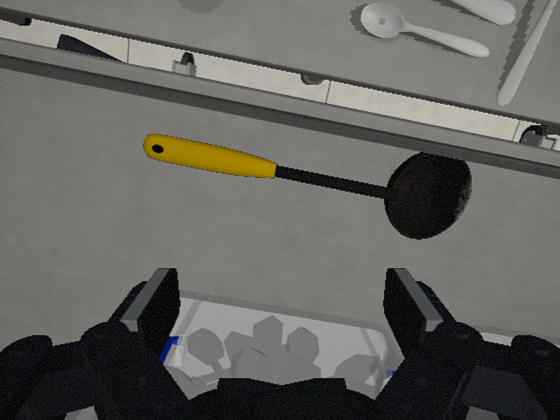

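```bash
python3 - <<'E'
from h import *
hs={'pot_a':.018,'cup_a':.024,'salt_shaker':.045,'bay_tray':.006,'well_tray':.006,'square_stand':.006,'timer':.02,'pot_lid':.013}
for n in ['scene','side']:
    P=cam_pose(n)
    for k,z in hs.items():
        for d in vision.boxes_of(k,n)[:5]:
            print(n,k,round(d['score'],2),np.round(d['uv'],1),np.round(back(P,d['uv'],z),3))
print(bot.get_obs()['clock'])
E
```

```text
scene pot_a 0.85 [417.2 212.6] [ 0.36  -0.286  0.018]
scene pot_a 0.69 [247.8 336.1] [0.345 0.266 0.018]
scene cup_a 0.95 [319.7 205.6] [ 0.534 -0.108  0.024]
scene cup_a 0.68 [314.4 236.4] [ 0.462 -0.024  0.024]
scene cup_a 0.63 [355.6 214.1] [ 0.453 -0.156  0.024]
scene salt_shaker 0.86 [271.  278.6] [0.414 0.149 0.045]
scene bay_tray 0.88 [360.3 177.4] [ 0.56  -0.287  0.006]
scene well_tray 0.88 [176.6 285.5] [0.56  0.306 0.006]
scene square_stand 0.89 [268.7 202.9] [ 0.642 -0.026  0.006]
scene timer 0.73 [296.7 157.8] [ 0.728 -0.198  0.02 ]
scene pot_lid 0.76 [186.7 228.6] [0.693 0.195 0.013]
side pot_a 0.61 [202.6 286.1] [ 0.35  -0.284  0.018]
side pot_a 0.43 [225.5 175.2] [0.34  0.277 0.018]
side cup_a 0.74 [277.3 242.3] [ 0.53  -0.116  0.024]
side cup_a 0.67 [251.8 216.9] [0.452 0.008 0.024]
side cup_a 0.56 [242.4 251.9] [ 0.437 -0.158  0.024]
side salt_shaker 0.61 [243.  189.9] [0.416 0.131 0.045]
side bay_tray 0.92 [287.2 296.8] [ 0.558 -0.307  0.006]
side bay_tray 0.64 [354.8 267.5] [ 0.735 -0.198  0.006]
side well_tray 0.92 [286.1 173.2] [0.555 0.316 0.006]
side well_tray 0.28 [244.7 191.2] [0.415 0.188 0.006]
side square_stand 0.81 [313.3 227.7] [ 0.636 -0.021  0.006]
side timer 0.72 [357.  268.3] [ 0.737 -0.218  0.02 ]
side pot_lid 0.59 [329.8 192.7] [0.7   0.169 0.013]
0.95
```

```bash
python3 - <<'E'
from h import *
P=cam_pose('scene');Q=cam_pose('side')
for uv in [(420,322),(460,330),(440,325)]: print('sc',uv,back(P,uv,0))
for uv in [(107,165),(130,165),(118,165)]: print('sd',uv,back(Q,uv,0))
a=cv2.imread('pics/scene0.png');b=cv2.imread('pics/side0.png')
cv2.imwrite('pics/sc_z.png',cv2.resize(a[140:400,300:560],(800,600)))
cv2.imwrite('pics/sd_z.png',cv2.resize(b[0:300,0:400],(800,600)))
for n,c,r in [('scene',P,0.02)]:pass
E
```

```text
sc (420, 322) [ 0.14782093 -0.0429394   0.        ]
sc (460, 330) [ 0.08128255 -0.09169916  0.        ]
sc (440, 325) [ 0.11588449 -0.06950121  0.        ]
sd (107, 165) [-0.1222461   0.38584221  0.        ]
sd (130, 165) [-0.03522222  0.3865102   0.        ]
sd (118, 165) [-0.08062268  0.38616171  0.        ]
```

View pics/sd_z.png

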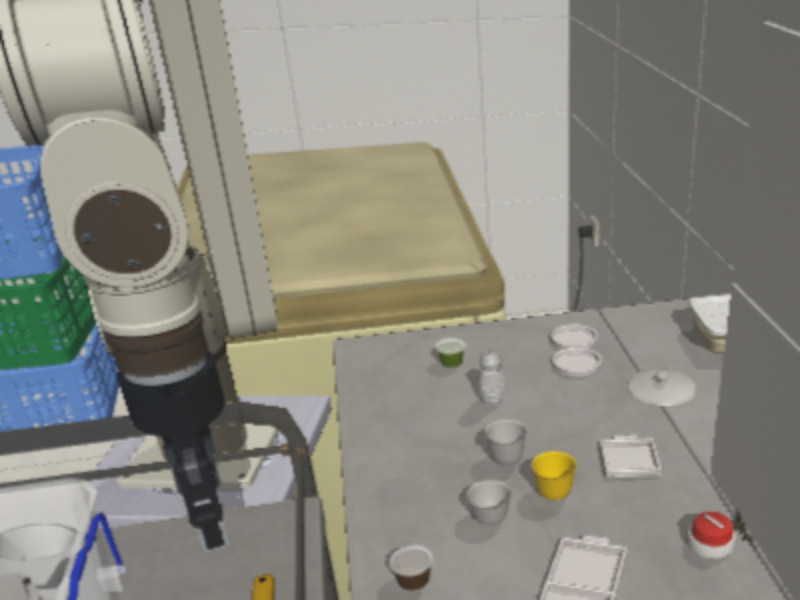

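```bash
ls pics
```

```text
sc_z.png
scene0.png
sd_z.png
side0.png
wrist0.png
```

View pics/sc_z.png

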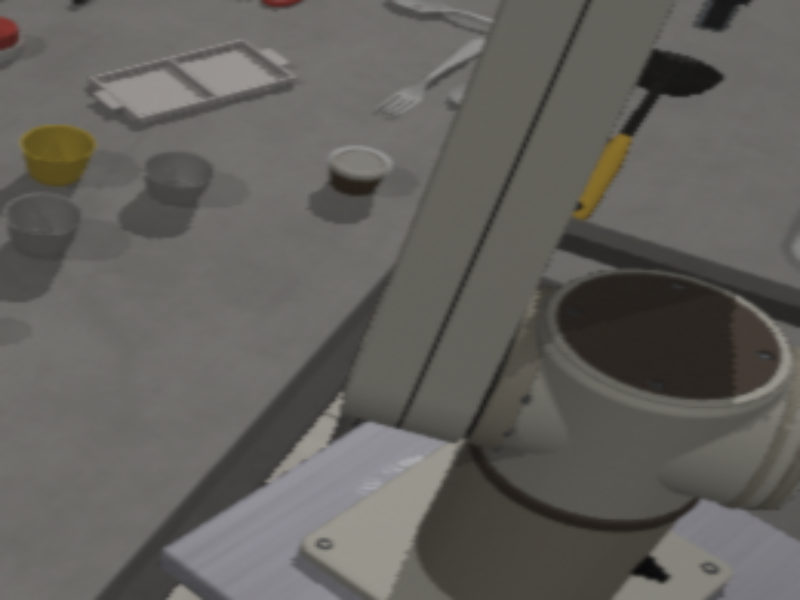

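```bash
python3 - <<'E'
from h import *
P=cam_pose('scene');Q=cam_pose('side')
def plane(P,a,b):
    o=-P[1].T@P[2]; d=[back(P,u,0)-o for u in (a,b)]; n=np.cross(*d); n/=np.linalg.norm(n); return n,n@o
# groove lines: scene zoom (585,0)->(400,425); side zoom (180,0)->(240,335)
def sz(u): return (300+u[0]*260/800,140+u[1]*260/600)
n1,d1=plane(P,sz((585,0)),sz((402,425)))
for a,b in [((195,0),(255,335)),((155,0),(215,335)),((235,0),(275,330))]:
    n2,d2=plane(Q,(a[0]/2,a[1]/2),(b[0]/2,b[1]/2))
    d=np.cross(n1,n2); d/=d[2]
    A=np.array([n1[:2],n2[:2]]);
    for z in(0,.3,.6): print(z,np.linalg.solve(A,[d1-n1[2]*z,d2-n2[2]*z]))
E
```

```text
0 [ 0.11048394 -0.01344885]
0.3 [ 0.16510402 -0.12319869]
0.6 [ 0.2197241  -0.23294853]
0 [-1.01027259  2.4455308 ]
0.3 [-0.73297791  1.84722496]
0.6 [-0.45568322  1.24891912]
0 [ 0.19541762 -0.19979635]
0.3 [ 0.2759763  -0.36645641]
0.6 [ 0.35653499 -0.53311647]
```

Call:
{"method": "send_rows", "body": {
  "targets": [
    [[3, 4, 4, -0.1, 8.5], [6, 8, 7, -0.2, 8.5], [9, 13, 10, -0.3, 8.5], [13, 18, 10, -0.45, 8.5], [16, 22, 10, -0.45, 8.5], [16, 22, 10, -0.45, 8.5]]
  ]
}}

```text
clock: 1.7
eef_pos: [0.3811, -0.2264, 0.3315]
tool_rot: [1.0, 0.006, 0.0, -0.0]
ft_force: [-0.2, -0.4, 0.7]
grip_width: 0.0849
```

```bash
python3 - <<'E'
from h import *
o=bot.get_obs(); print(np.round(o['eef_pos'],3),np.round(o['tool_rot'],3),np.round(o['joint_pos'],2))
snap('wrist','w1.png');snap('side','s1.png');snap('scene','c1.png')
E
```

```text
[ 0.381 -0.226  0.331] [ 1.     0.006  0.    -0.   ] [-0.54  0.1   0.1   1.56  0.    2.59]
```

View pics/w1.png

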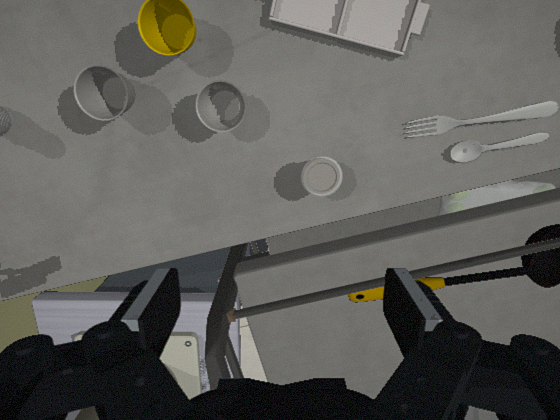

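View pics/s1.png

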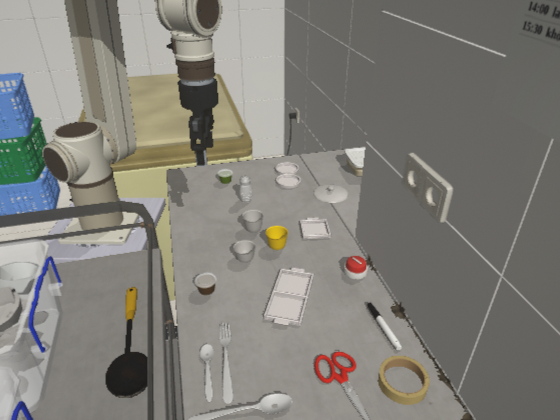

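View pics/c1.png

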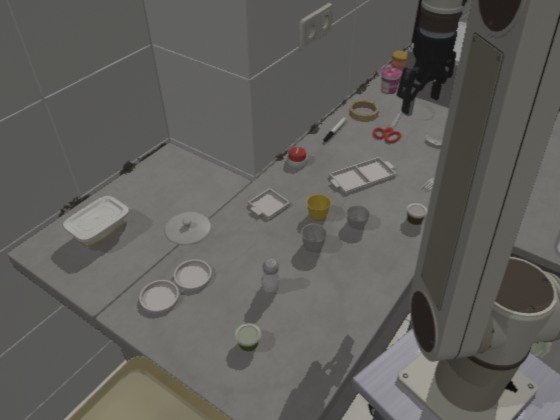

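Call:
{"method": "send_rows", "body": {
  "targets": [
    [[2, 2, 0, 0.18, 8.5], [4, 4, 0, 0.36, 8.5], [6, 6, 0, 0.54, 8.5], [8, 8, 0, 0.72, 8.5], [10, 9, 0, 0.9, 8.5], [12, 9.5, 0, 1.08, 8.5], [12, 9.5, 0, 1.26, 8.5], [12, 9.5, 0, 1.44, 8.5], [12, 9.5, 0, 1.56, 8.5], [12, 9.5, 0, 1.56, 8.5]]
  ]
}}

```text
clock: 3.1
eef_pos: [0.4986, -0.1363, 0.3311]
tool_rot: [0.711, 0.703, -0.0, -0.0]
ft_force: [0.4, -0.6, -0.7]
grip_width: 0.0852
```

```bash
python3 - <<'E'
from h import *
o=bot.get_obs(); print(np.round(o['eef_pos'],3),np.round(o['tool_rot'],3),np.round(o['joint_pos'],2),o['clock'])
import pickle
P,im=snap('wrist','wA.png'); pickle.dump(P,open('PA.pkl','wb'))
E
```

```text
[ 0.499 -0.136  0.331] [ 0.711  0.703 -0.    -0.   ] [-0.27  0.26  0.28  1.6  -0.    1.32] 3.1
```

View pics/wA.png

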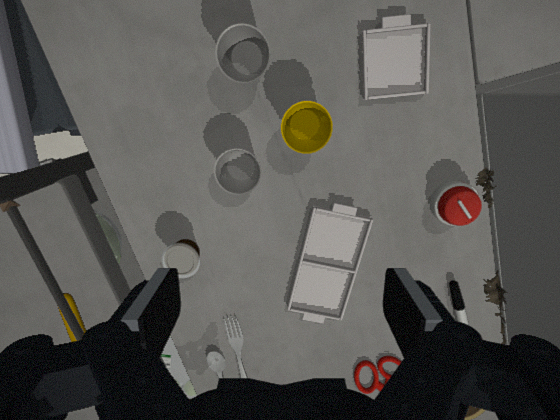

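Call:
{"method": "send_rows", "body": {
  "targets": [
    [[0, 6, 0, 0, 8.5], [0, 12, 0, 0, 8.5], [0, 18, 0, 0, 8.5], [0, 24, 0, 0, 8.5], [0, 30, 0, 0, 8.5], [0, 36, 0, 0, 8.5], [0, 42, 0, 0, 8.5], [0, 42, 0, 0, 8.5], [0, 42, 0, 0, 8.5]]
  ]
}}

```text
clock: 4.28
eef_pos: [0.4993, 0.285, 0.3309]
tool_rot: [0.71, 0.704, -0.001, 0.0]
ft_force: [0.3, 0.5, -0.4]
grip_width: 0.085
```

```bash
python3 - <<'E'
from h import *
o=bot.get_obs(); print(np.round(o['eef_pos'],3),np.round(o['tool_rot'],3),np.round(o['joint_pos'],2),o['clock'])
import pickle
P,im=snap('wrist','wB.png'); pickle.dump(P,open('PB.pkl','wb'))
E
```

```text
[0.499 0.285 0.331] [ 0.71   0.704 -0.001  0.   ] [ 0.52  0.39  0.46  1.65 -0.    2.1 ] 4.275
```

View pics/wB.png

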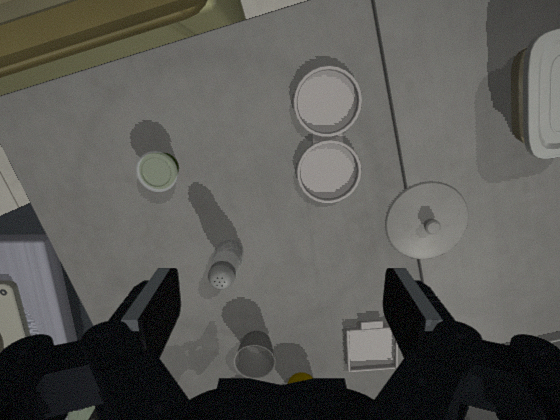

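```bash
cat > fit.py <<'E'
from h import *
import pickle
from scipy.optimize import minimize
def dt(im):
    g=cv2.GaussianBlur(cv2.cvtColor(im,cv2.COLOR_BGR2GRAY),(3,3),0); e=cv2.Canny(g,30,80)
    return np.minimum(cv2.distanceTransform(255-e,cv2.DIST_L2,5),6).astype(np.float32)
def circ(r,z,c=(0,0)):
    a=np.linspace(0,2*np.pi,120,endpoint=False); return np.c_[c[0]+r*np.cos(a),c[1]+r*np.sin(a),0*a+z]
def rect(hx,hy,z,c=(0,0)):
    t=np.linspace(-1,1,40); o=np.ones(40)
    xy=np.r_[np.c_[t*hx,o*hy],np.c_[t*hx,-o*hy],np.c_[o*hx,t*hy],np.c_[-o*hx,t*hy]]+np.array(c); return np.c_[xy,np.full(len(xy),z)]
M={'cup_a':circ(.031,.047),'cup_b':circ(.030,.038),'pot':circ(.0265,.036),'shaker':circ(.017,.072),
'bay':np.r_[rect(.043,.084,.013),rect(.039,.039,.013,(0,.041)),rect(.039,.039,.013,(0,-.041))],
'well':np.r_[circ(.0385,.013,(0,.045)),circ(.0385,.013,(0,-.045))],
'stand':np.r_[rect(.04,.04,.013),rect(.036,.036,.013)]}
def fit(P,D,m,x0,yaws,vis=None):
    rnd=len(yaws)==1 and yaws[0] is None
    def f(p):
        a=0 if rnd else p[2]; c,s=np.cos(a),np.sin(a); X=M[m].copy()
        X[:,:2]=X[:,:2]@np.array([[c,s],[-s,c]])+p[:2]
        uv=proj(P,X).astype(np.float32); return X,uv
    def cost(p):
        u=f(p)[1]; return float(cv2.remap(D,u[:,0].reshape(-1,1),u[:,1].reshape(-1,1),cv2.INTER_LINEAR,borderValue=6).mean())
    best=None
    rng=np.random.default_rng(0)
    for y in yaws:
        for k in range(12):
            p0=np.r_[np.array(x0)+rng.normal(0,.006,2)*(k>0)]; 
            if not rnd: p0=np.r_[p0,y+rng.normal(0,.05)*(k>0)]
            S=np.vstack([p0]+[p0+np.eye(len(p0))[i]*(.008 if i<2 else .08) for i in range(len(p0))])
            r=minimize(cost,p0,method='Nelder-Mead',options=dict(initial_simplex=S,xatol=1e-5,fatol=1e-4))
            if best is None or r.fun<best.fun: best=r
    if vis is not None:
        for q in f(best.x)[1]: cv2.circle(vis,(int(q[0]*2),int(q[1]*2)),0,(0,0,255),-1)
    return best.x,best.fun
E
python3 - <<'E'
from fit import *
jobs={'A':[('cup_a',(243,53),None),('cup_b',(237,170),None),('pot',(181,259),None),('bay',(329,263),1),('stand',(396,62),1)],
'B':[('pot',(158,171),None),('shaker',(222,276),None),('well',(328,136),1),('cup_a',(255,356),None)]}
for k,js in jobs.items():
    P=pickle.load(open(f'P{k}.pkl','rb')); im=cv2.imread(f'pics/w{k}.png'); D=dt(im); v=cv2.resize(im,None,fx=2,fy=2)
    for m,uv,y in js:
        x0=back(P,uv,M[m][0,2])[:2]
        ys=[None] if y is None else list(np.arange(-1.5,1.6,.3))
        if m=='stand': ys=list(np.arange(-.6,.7,.2))
        print(k,m,*[np.round(q,4) for q in fit(P,D,m,x0,ys,v)])
    cv2.imwrite(f'pics/f{k}.png',v[:700,200:1000])
E
```

```text
A cup_a [ 0.4549 -0.0155] 1.0166
A cup_b [ 0.4425 -0.1516] 0.9613
A pot [ 0.3582 -0.2765] 0.6888
A bay [ 0.5648 -0.2968 -0.2262] 0.7913
A stand [ 0.6394 -0.0255  0.0843] 0.7535
B pot [0.3409 0.2685] 0.458
B shaker [0.4198 0.1388] 0.4669
B well [0.5599 0.3057 0.0453] 0.5249
B cup_a [ 0.457  -0.0161] 0.7676
```

View pics/fA.png

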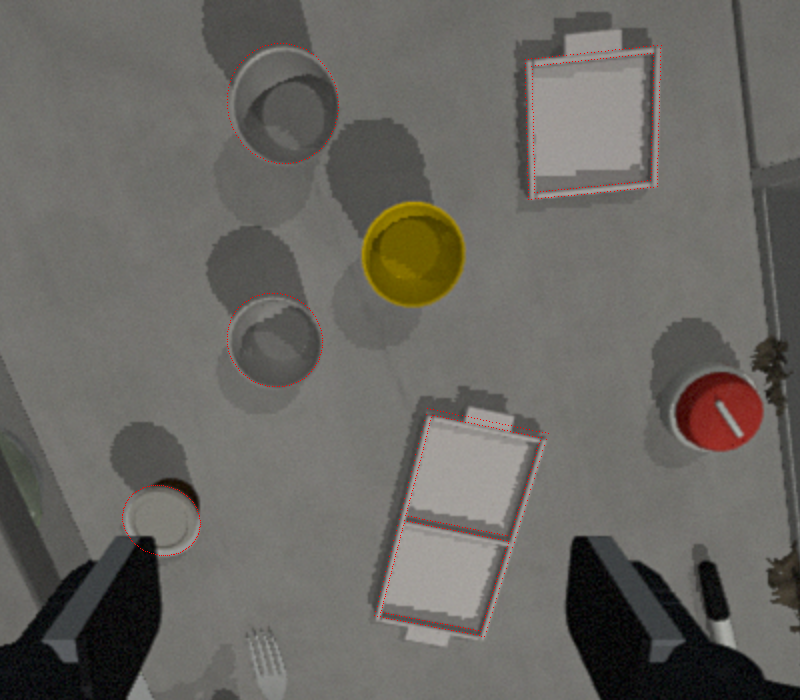

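View pics/fB.png

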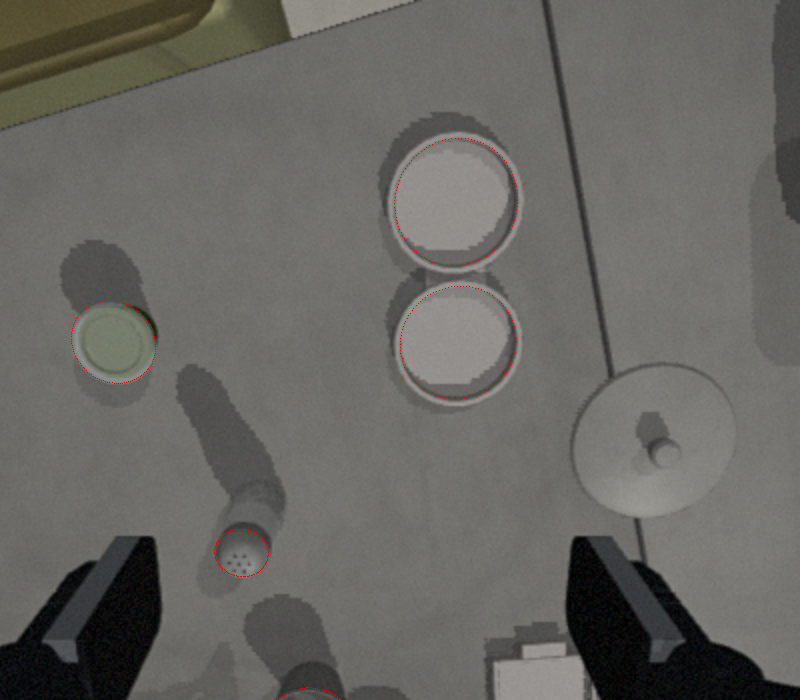

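Call:
{"method": "send_rows", "body": {
  "targets": [
    [[-5, -0.6, -2, 0, 8.5], [-10, -1.2, -6, 0, 8.5], [-15, -1.7, -11, 0, 8.5], [-15.8, -1.75, -16, 0, 8.5], [-15.8, -1.75, -21, 0, 8.5], [-15.8, -1.75, -24, 0, 8.5], [-15.8, -1.75, -24, 0, 8.5], [-15.8, -1.75, -24, 0, 8.5]]
  ]
}}

```text
clock: 5.32
eef_pos: [0.3425, 0.268, 0.0928]
tool_rot: [0.71, 0.704, 0.001, 0.0]
ft_force: [0.9, -0.1, -0.3]
grip_width: 0.0852
```

```bash
python3 - <<'E'
from fit import *
o=bot.get_obs(); print(np.round(o['eef_pos'],4),np.round(o['tool_rot'],3),np.round(o['joint_pos'],2),o['clock'])
P,im=snap('wrist','w2.png'); snap('side','s2.png')
E
```

```text
[0.3425 0.268  0.0928] [0.71  0.704 0.001 0.   ] [ 0.66  0.23 -0.4   0.94 -0.    2.24] 5.325
```

View pics/w2.png

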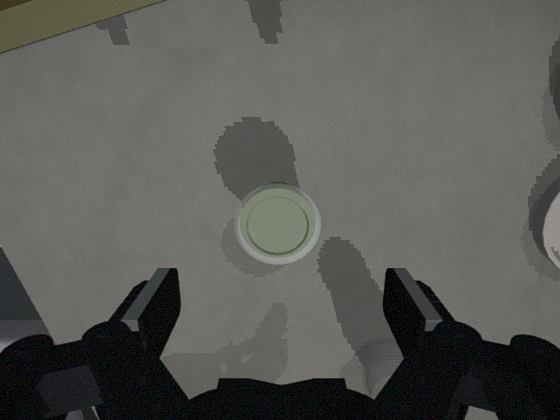

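View pics/s2.png

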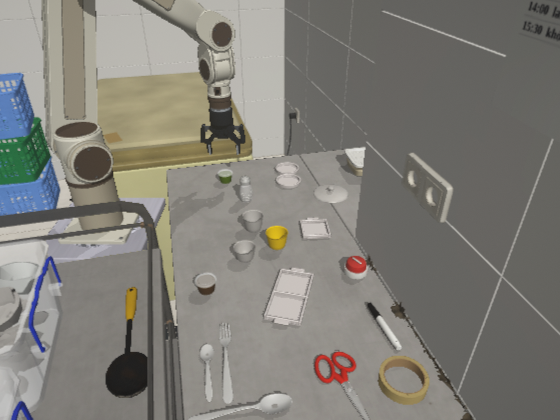

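```bash
python3 - <<'E'
from fit import *
P=cam_pose('wrist'); im=cv2.imread('pics/w2.png'); D=dt(im)
print(fit(P,D,'pot',back(P,(278,223),.036)[:2],[None]))
E
```

```text
(array([0.33970274, 0.26941672]), np.float64(0.6477002501487732))
```

Call:
{"method": "send_rows", "body": {
  "targets": [
    [[-0.1, 0.05, -3, 0, 8.5], [-0.1, 0.05, -5.5, 0, 8.5], [-0.1, 0.05, -7.2, 0, 8.5], [-0.1, 0.05, -8.3, 0, 8.5], [-0.1, 0.05, -8.3, 0, 8.5], [-0.1, 0.05, -8.3, 0, 7], [-0.1, 0.05, -8.3, 0, 5.8], [-0.1, 0.05, -8.3, 0, 4.5], [-0.1, 0.05, -8.3, 0, 4.5], [-0.1, 0.05, -8.3, 0, 4.5]]
  ]
}}

```text
clock: 6.68
eef_pos: [0.3407, 0.269, 0.0095]
tool_rot: [0.71, 0.705, 0.001, 0.0]
ft_force: [-1.8, -1.0, 6.8]
grip_width: 0.0505
```

```bash
python3 - <<'E'
from fit import *
P,im=snap('wrist','w3.png'); print(bot.get_obs()['grip_width'])
E
```

```text
0.050677567677835815
```

View pics/w3.png

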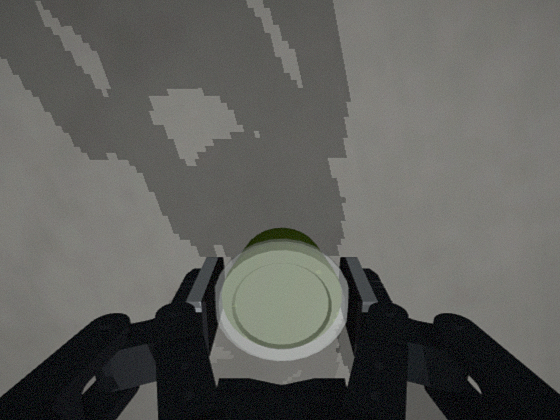

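Call:
{"method": "send_rows", "body": {
  "targets": [
    [[0, 0, 3, 0, 4.5], [0, 0, 8, 0, 4.5], [0.5, -1, 13, 0, 4.5], [2, -6, 16, 0, 4.5], [4, -11.5, 16, -0.04, 4.5], [6, -17, 16, -0.08, 4.5], [8, -22.5, 16, -0.12, 4.5], [10, -28, 16, -0.16, 4.5], [12, -33.5, 16, -0.2, 4.5], [14, -39, 16, -0.22, 4.5], [16, -44.5, 16, -0.22, 4.5], [18, -50, 16, -0.22, 4.5]]
  ]
}}

```text
clock: 8.22
eef_pos: [0.5205, -0.2333, 0.1685]
tool_rot: [0.783, 0.622, 0.0, 0.0]
ft_force: [0.4, 1.4, 0.0]
grip_width: 0.0503
```

Call:
{"method": "send_rows", "body": {
  "targets": [
    [[1.5, -4.5, 0, 0, 4.5], [3, -8.5, -2, 0, 4.5], [3.6, -10.6, -6, 0, 4.5], [3.6, -10.6, -8, 0, 4.5], [3.6, -10.6, -8, 0, 4.5], [3.6, -10.6, -8, 0, 4.5]]
  ]
}}

```text
clock: 8.98
eef_pos: [0.5567, -0.3374, 0.0894]
tool_rot: [0.783, 0.623, 0.0, 0.001]
ft_force: [1.0, 0.5, -0.6]
grip_width: 0.0502
```

```bash
python3 - <<'E'
from fit import *
P,im=snap('wrist','w4.png'); snap('side','s4.png')
v=cv2.resize(im[:,:,::-1].copy(),None,fx=2,fy=2)
D=dt(im)
print(fit(P,D,'bay',(.5648,-.2968),[-.226],v)); o=bot.get_obs();print(o['eef_pos'],o['tool_rot'])
cv2.imwrite('pics/f4.png',cv2.resize(v,(800,600)))
E
```

```text
(array([ 0.56427215, -0.30048265, -0.22802388]), np.float64(1.3314610719680786))
[ 0.55722908 -0.33759277  0.09027886] [7.82469925e-01 6.22686394e-01 5.40958688e-04 1.47620660e-03]
```

View pics/f4.png

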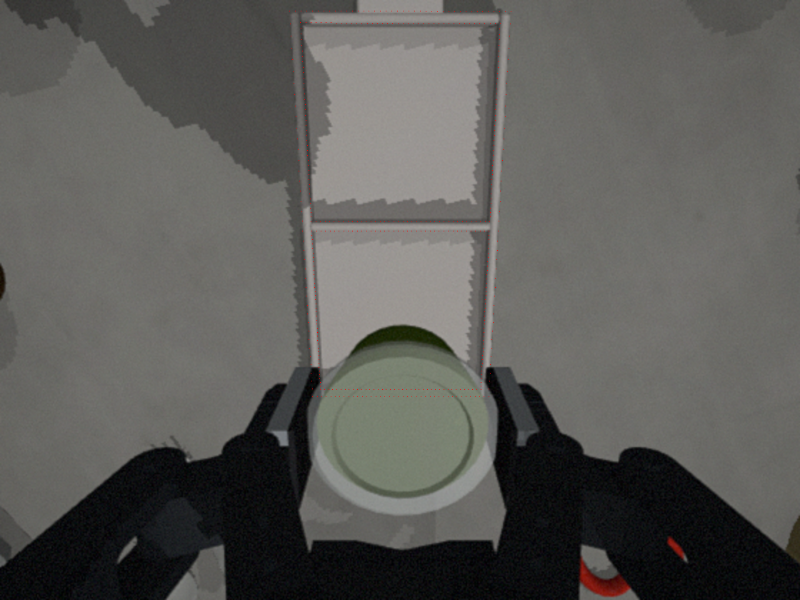

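View pics/s4.png

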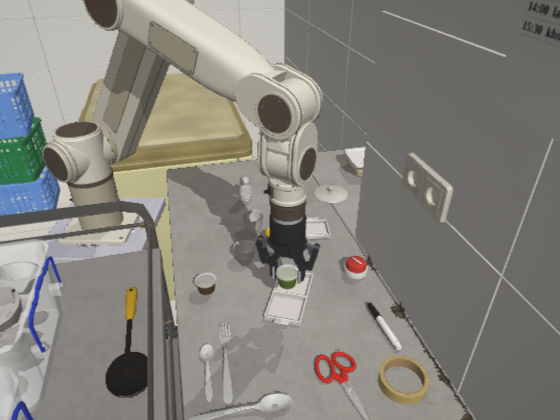

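Call:
{"method": "send_rows", "body": {
  "targets": [
    [[-0.1, -0.2, -3, 0, 4.5], [-0.1, -0.2, -5, 0, 4.5], [-0.1, -0.2, -6.4, 0, 4.5], [-0.1, -0.2, -7.2, 0, 4.5], [-0.1, -0.2, -7.5, 0, 4.5], [-0.1, -0.2, -7.5, 0, 4.5], [-0.1, -0.2, -7.5, 0, 4.5]]
  ]
}}

```text
clock: 9.95
eef_pos: [0.5557, -0.3397, 0.014]
tool_rot: [0.783, 0.622, 0.0, 0.001]
ft_force: [0.1, 0.8, 0.4]
grip_width: 0.0505
```

Call:
{"method": "send_rows", "body": {
  "targets": [
    [[0, 0, -0.06, 0, 4.5], [0, 0, -0.06, 0, 4.5]]
  ]
}}

```text
clock: 10.2
eef_pos: [0.5556, -0.3397, 0.0135]
tool_rot: [0.783, 0.622, 0.0, 0.001]
ft_force: [-0.2, 0.7, 3.6]
grip_width: 0.0502
```

Call:
{"method": "send_rows", "body": {
  "targets": [
    [[0, 0, 0, 0, 6], [0, 0, 0, 0, 7.5], [0, 0, 0, 0, 7.5], [0, 0, 3, 0, 7.5], [0, 0, 7, 0, 8.5], [0, 0, 12, 0, 8.5], [-5, 1.5, 14, 0.05, 8.5], [-10, 3, 14, 0.1, 8.5], [-15, 5, 14, 0.15, 8.5], [-19.7, 6.4, 12, 0.2, 8.5], [-19.7, 6.4, 9, 0.2, 8.5], [-19.7, 6.4, 9, 0.2, 8.5]]
  ]
}}

```text
clock: 11.7
eef_pos: [0.3564, -0.2742, 0.1014]
tool_rot: [0.717, 0.697, -0.0, -0.002]
ft_force: [0.0, 0.5, 0.2]
grip_width: 0.0846
```

```bash
python3 - <<'E'
from fit import *
P,im=snap('wrist','w5.png'); snap('side','s5.png')
D=dt(im)
print(fit(P,D,'pot',(.358,-.2765),[None])); o=bot.get_obs();print(o['eef_pos'],o['tool_rot'],o['clock'])
E
```

```text
(array([ 0.35680858, -0.27703487]), np.float64(0.5731527805328369))
[ 0.35891843 -0.27584082  0.10338893] [7.16542556e-01 6.97543237e-01 9.27410400e-05 4.34829706e-04] 11.8
```

View pics/w5.png

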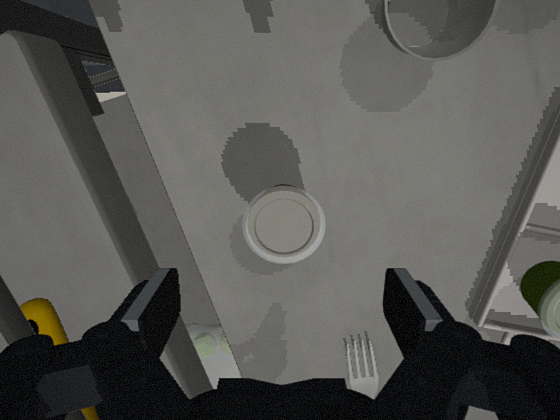

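View pics/s5.png

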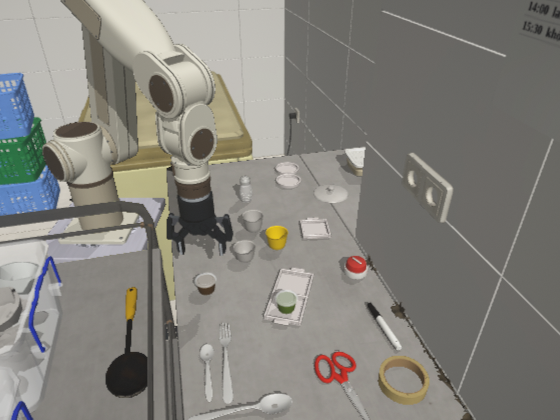

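```bash
python3 - <<'E'
from h import *
import pickle
a=cv2.imread('pics/w5.png')[0:420,0:260];b=cv2.imread('pics/wA.png')[140:420,0:260]
cv2.imwrite('pics/z1.png',cv2.resize(a,None,fx=1.42,fy=1.42));cv2.imwrite('pics/z2.png',cv2.resize(b,None,fx=2,fy=2))
P=cam_pose('wrist');print([back(P,u,0) for u in [(150,300),(190,300),(210,300)]])
pickle.dump(P,open('P5.pkl','wb'))
E
```

```text
[array([ 0.25105332, -0.35407333,  0.        ]), array([ 0.2830583 , -0.35498803,  0.        ]), array([ 0.29906327, -0.35544544,  0.        ])]
```

View pics/z1.png

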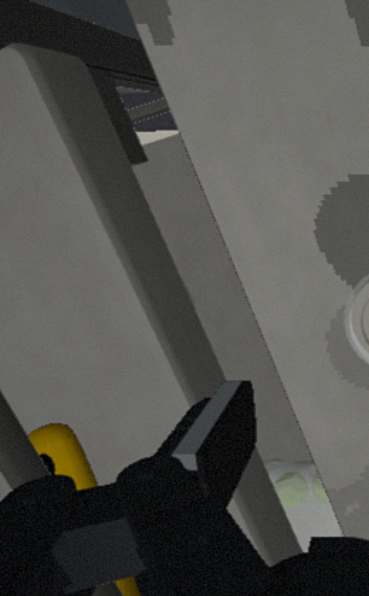

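View pics/z2.png

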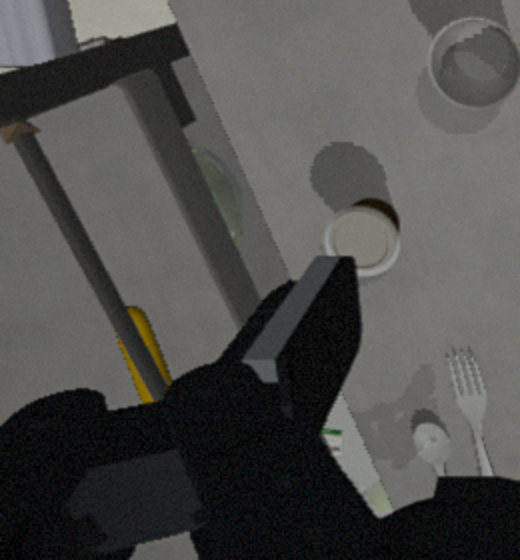

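```bash
python3 - <<'E'
from h import *
import pickle
P5=pickle.load(open('P5.pkl','rb'));PA=pickle.load(open('PA.pkl','rb'))
def tri(u5,uA):
    M=[p[0]@np.c_[p[1],p[2]] for p in(P5,PA)]
    X=cv2.triangulatePoints(M[0],M[1],np.array(u5,float).reshape(2,1),np.array(uA,float).reshape(2,1)); return (X[:3]/X[3]).ravel()
# dark upright bottom tip; dark horizontal bar's right end; bar top-right start
print(tri((104,113),(92,201)), tri((60,37),(77,174)))
print(tri((33,435/1.42),(62,140+310/2)))  # handle end of ladle top
print(tri((126,116*1.0),(89,150)))
print(tri((254.,222.),(162.,261.)))
S=cam_pose('side'); 
E
```

```text
[ 0.22277094 -0.20871347 -0.02436526] [ 0.21924656 -0.16136211  0.0005896 ]
[ 0.175258   -0.33934281  0.02306785]
[ 0.07608117 -0.20444316 -0.34953822]
[ 0.34289491 -0.26543202  0.06243983]
```

Call:
{"method": "send_rows", "body": {
  "targets": [
    [[-0.1, -0.2, 0, -0.18, 8.5], [-0.1, -0.2, 0, -0.36, 8.5], [-0.1, -0.2, 0, -0.54, 8.5], [-0.1, -0.2, -2, -0.7, 8.5], [-0.1, -0.2, -5, -0.7, 8.5], [-0.1, -0.2, -7.5, -0.7, 8.5], [-0.1, -0.2, -9, -0.7, 8.5], [-0.1, -0.2, -9.4, -0.7, 8.5], [-0.1, -0.2, -9.4, -0.7, 8.5], [-0.1, -0.2, -9.4, -0.7, 6.5], [-0.1, -0.2, -9.4, -0.7, 4.5], [-0.1, -0.2, -9.4, -0.7, 4.5]]
  ]
}}

```text
clock: 13.3
eef_pos: [0.3579, -0.2779, 0.01]
tool_rot: [0.912, 0.409, 0.001, 0.001]
ft_force: [-1.1, 0.8, 6.7]
grip_width: 0.0503
```

Call:
{"method": "send_rows", "body": {
  "targets": [
    [[0, 0, 0, 0, 4.5], [0, 0, 0, 0, 4.5]]
  ]
}}

```text
clock: 13.55
eef_pos: [0.3579, -0.2779, 0.01]
tool_rot: [0.912, 0.409, 0.001, 0.001]
ft_force: [-0.9, 1.2, 5.7]
grip_width: 0.0507
```

```bash
python3 - <<'E'
from fit import *
P,im=snap('wrist','w6.png')
E
```

```text
(no output)
```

View pics/w6.png

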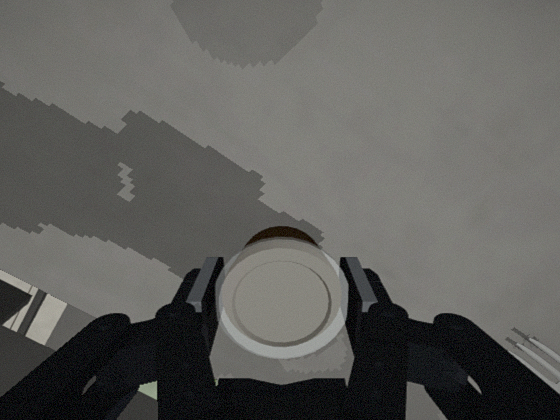

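Call:
{"method": "send_rows", "body": {
  "targets": [
    [[0, 0, 3, 0, 4.5], [0, 0, 8, 0, 4.5], [3, 0.3, 12, 0.1, 4.5], [8, 0.7, 12, 0.2, 4.5], [13, 1.1, 12, 0.3, 4.5], [18, 1.5, 12, 0.4, 4.5], [21.6, 1.8, 12, 0.5, 4.5], [21.6, 1.8, 8, 0.5, 4.5], [21.6, 1.8, 5, 0.5, 4.5], [21.6, 1.8, 5, 0.5, 4.5], [21.6, 1.8, 5, 0.5, 4.5]]
  ]
}}

```text
clock: 14.98
eef_pos: [0.5738, -0.2598, 0.06]
tool_rot: [0.783, 0.622, 0.0, 0.001]
ft_force: [-0.3, -0.3, -0.5]
grip_width: 0.0502
```

```bash
python3 - <<'E'
from fit import *
P,im=snap('wrist','w7.png');snap('side','s7.png')
E
```

```text
(no output)
```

View pics/w7.png

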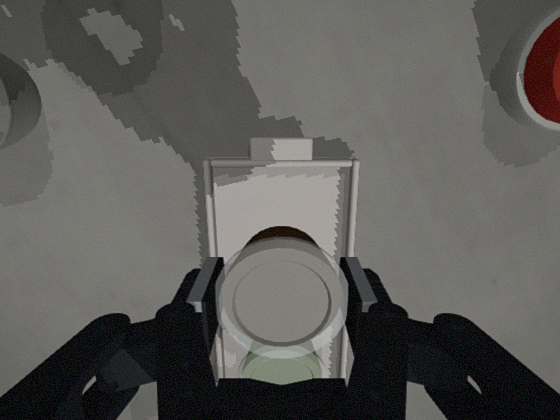

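View pics/s7.png

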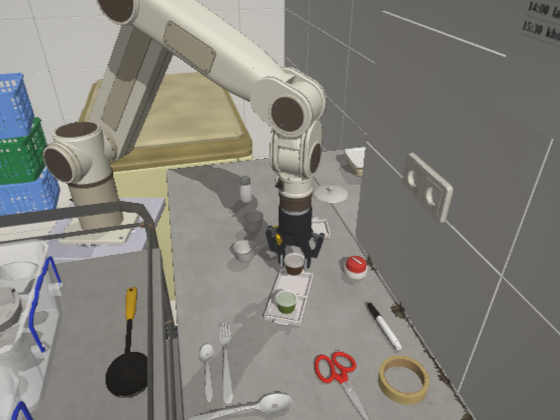

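Well aligned over the +y bay (pot lid at wrist px (281,295), bay edges at 208–357). Lowering and releasing.

Call:
{"method": "send_rows", "body": {
  "targets": [
    [[0, 0, -2.5, 0, 4.5], [0, 0, -3.8, 0, 4.5], [0, 0, -4.4, 0, 4.5], [0, 0, -4.56, 0, 4.5], [0, 0, -4.56, 0, 4.5], [0, 0, -4.56, 0, 4.5]]
  ]
}}

```text
clock: 15.82
eef_pos: [0.5736, -0.2596, 0.014]
tool_rot: [0.783, 0.622, 0.0, 0.001]
ft_force: [-1.7, 0.3, 4.2]
grip_width: 0.0508
```

Call:
{"method": "send_rows", "body": {
  "targets": [
    [[0, 0, 0, 0, 6], [0, 0, 0, 0, 7.5], [0, 0, 0, 0, 7.5], [0, 0, 3, 0, 7.5], [0, 0, 7, 0, 7.5], [-2, 1.6, 12, 0, 7.5], [-6, 5, 12, 0, 8.2], [-10, 8, 12, 0, 8.2], [-13.1, 10.7, 10.7, 0, 8.2], [-13.1, 10.7, 10.7, 0, 8.2], [-13.1, 10.7, 10.7, 0, 8.2]]
  ]
}}

```text
clock: 17.2
eef_pos: [0.4433, -0.1528, 0.1207]
tool_rot: [0.783, 0.623, 0.001, 0.001]
ft_force: [-0.2, -0.3, -0.5]
grip_width: 0.082
```

```bash
python3 - <<'E'
from fit import *
P,im=snap('wrist','w8.png');snap('side','s8.png');D=dt(im);v=cv2.resize(im[:,:,::-1].copy(),None,fx=2,fy=2)
print(fit(P,D,'cup_b',(.4425,-.1516),[None],v));print(bot.get_obs()['eef_pos'])
cv2.imwrite('pics/f8.png',cv2.resize(v,(800,600)))
E
```

```text
(array([ 0.44155833, -0.15312892]), np.float64(1.1069350242614746))
[ 0.44393877 -0.15325204  0.12078757]
```

View pics/f8.png

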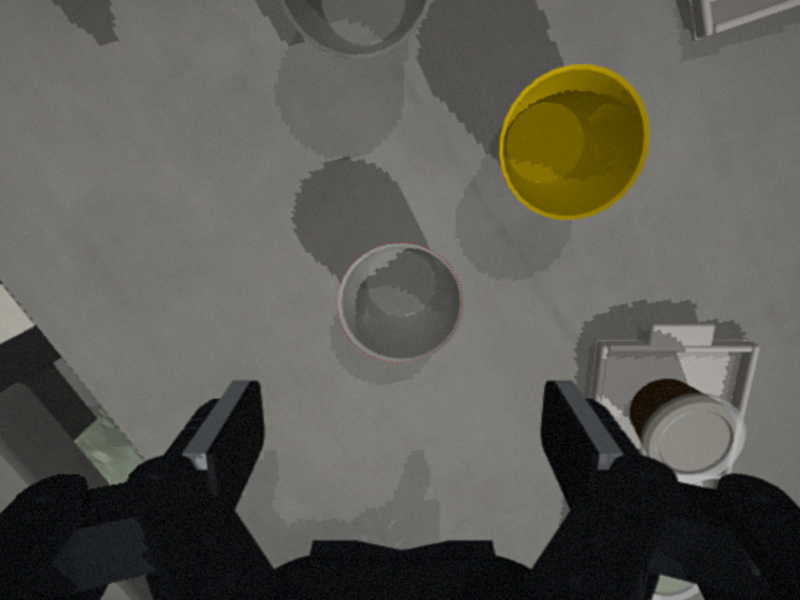

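View pics/s8.png

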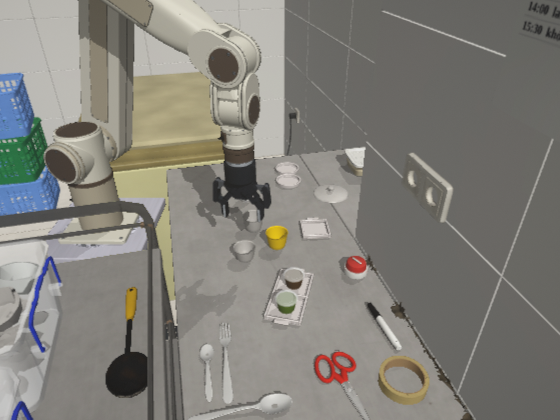

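Call:
{"method": "send_rows", "body": {
  "targets": [
    [[0, -0.1, -4, 0, 8], [0, -0.1, -7.5, 0, 8], [0, -0.1, -9.8, 0, 8], [0, -0.1, -11, 0, 8], [0, -0.1, -11, 0, 8], [0, -0.1, -11, 0, 6.8], [0, -0.1, -11, 0, 6], [0, -0.1, -11, 0, 5], [0, -0.1, -11, 0, 5], [0, -0.1, -11, 0, 5]]
  ]
}}

```text
clock: 18.55
eef_pos: [0.4431, -0.1537, 0.0118]
tool_rot: [0.783, 0.622, 0.001, 0.001]
ft_force: [-2.1, 1.1, 7.1]
grip_width: 0.0564
```

```bash
python3 - <<'E'
from fit import *
P,im=snap('wrist','w9.png');snap('side','s9.png')
E
```

```text
(no output)
```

View pics/w9.png

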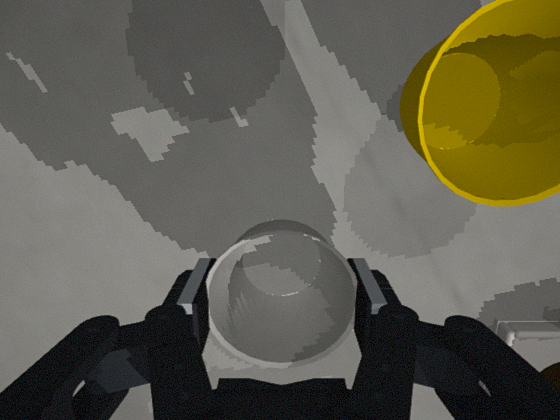

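Call:
{"method": "send_rows", "body": {
  "targets": [
    [[0, 0, 1, 0, 5], [0, 0, 4, 0, 5], [0, 0, 9, 0, 5], [0, 0.5, 14, 0, 5], [0.8, 3.5, 17, 0.04, 5], [2, 8.5, 17, 0.08, 5], [3.2, 14, 17, 0.12, 5], [4.4, 19.5, 17, 0.16, 5], [5.6, 25, 17, 0.2, 5], [6.8, 30.5, 17, 0.24, 5], [8, 36, 17, 0.27, 5], [9.2, 41, 17, 0.27, 5]]
  ]
}}

```text
clock: 20.15
eef_pos: [0.5343, 0.2587, 0.1809]
tool_rot: [0.691, 0.722, 0.0, 0.0]
ft_force: [-0.3, -0.5, -1.0]
grip_width: 0.0563
```

Call:
{"method": "send_rows", "body": {
  "targets": [
    [[1.2, 4.5, 0, 0, 5], [2.2, 8, -3, 0, 5], [2.4, 9.4, -7, 0, 5], [2.4, 9.4, -10, 0, 5], [2.4, 9.4, -10, 0, 5], [2.4, 9.4, -10, 0, 5]]
  ]
}}

```text
clock: 20.9
eef_pos: [0.559, 0.3509, 0.0818]
tool_rot: [0.692, 0.722, 0.001, 0.0]
ft_force: [-0.2, -0.7, 0.2]
grip_width: 0.0563
```

```bash
python3 - <<'E'
from fit import *
P,im=snap('wrist','w10.png');snap('side','s10.png');print(bot.get_obs()['eef_pos'])
D=dt(im);v=cv2.resize(im[:,:,::-1].copy(),None,fx=2,fy=2)
M['well']=circ(.0385,.013,(0,-.045))
print(fit(P,D,'well',(.5599,.3057),[.045],v))
cv2.imwrite('pics/f10.png',cv2.resize(v,(800,600)))
E
```

```text
[0.55957389 0.35111727 0.08270853]
(array([ 0.5648002 ,  0.30323312, -0.01269836]), np.float64(2.5599076747894287))
```

View pics/w10.png

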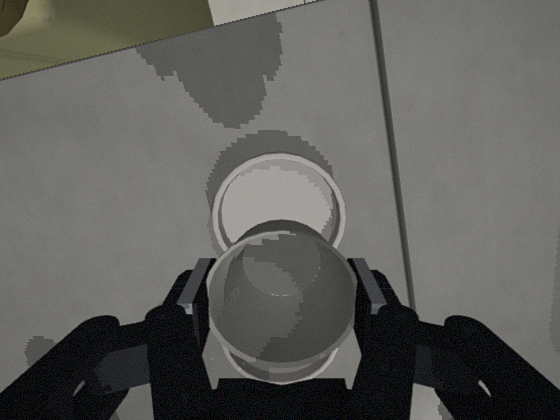

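View pics/s10.png

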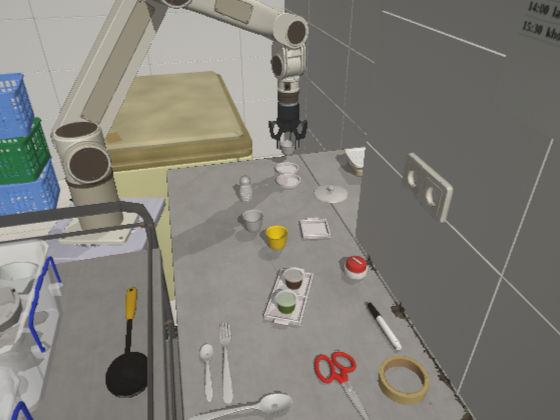

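```bash
python3 - <<'E'
from fit import *
P=cam_pose('wrist');im=cv2.imread('pics/w10.png');D=dt(im)
a=np.linspace(.35,2.8,80)
M['well']=np.r_[np.c_[.0385*np.cos(a),.0385*np.sin(a),0*a+.013],np.c_[.0425*np.cos(a),.0425*np.sin(a),0*a+.013]]
print(fit(P,D,'well',(.558,.3507),[None]))
E
```

```text
(array([0.55732577, 0.35116703]), np.float64(0.5345932245254517))
```

Call:
{"method": "send_rows", "body": {
  "targets": [
    [[-0.1, 0, -3, 0, 5], [-0.1, 0, -5, 0, 5], [-0.1, 0, -6, 0, 5], [-0.1, 0, -6.4, 0, 5], [-0.1, 0, -6.55, 0, 5], [-0.1, 0, -6.55, 0, 5], [-0.1, 0, -6.55, 0, 5]]
  ]
}}

```text
clock: 21.88
eef_pos: [0.5579, 0.3509, 0.0159]
tool_rot: [0.692, 0.722, 0.001, 0.0]
ft_force: [-1.0, -1.1, 3.6]
grip_width: 0.0565
```

Call:
{"method": "send_rows", "body": {
  "targets": [
    [[0, 0, 0, 0, 6.2], [0, 0, 0, 0, 7.4], [0, 0, 0, 0, 7.4], [0, 0, 3, 0, 7.4], [0, 0, 8, 0, 7.4], [-0.5, -2, 13, 0, 8], [-2, -7.5, 15, 0, 8.2], [-3.5, -13.5, 15, 0, 8.2], [-5, -19.5, 15, 0, 8.2], [-6.5, -25.5, 15, 0, 8.2], [-8, -31.5, 15, 0, 8.2], [-9.5, -35.5, 15, 0, 8.2]]
  ]
}}

```text
clock: 23.38
eef_pos: [0.4614, -0.0066, 0.1648]
tool_rot: [0.692, 0.722, 0.0, 0.0]
ft_force: [-0.3, 0.1, -0.7]
grip_width: 0.0816
```

Call:
{"method": "send_rows", "body": {
  "targets": [
    [[-0.5, -1.2, -3, 0, 8.2], [-0.5, -1.2, -3, 0, 8.2], [-0.5, -1.2, -3, 0, 8.2]]
  ]
}}

```text
clock: 23.75
eef_pos: [0.4578, -0.0159, 0.1352]
tool_rot: [0.692, 0.722, 0.0, 0.0]
ft_force: [0.0, -0.5, 0.9]
grip_width: 0.0821
```

```bash
python3 - <<'E'
from fit import *
P,im=snap('wrist','w11.png');snap('side','s11.png');D=dt(im);v=cv2.resize(im[:,:,::-1].copy(),None,fx=2,fy=2)
print(fit(P,D,'cup_a',(.456,-.016),[None],v));print(bot.get_obs()['eef_pos'])
cv2.imwrite('pics/f11.png',cv2.resize(v,(800,600)))
E
```

```text
(array([ 0.45587261, -0.0169293 ]), np.float64(0.6481595635414124))
[ 0.45836559 -0.01560989  0.1355923 ]
```

View pics/f11.png

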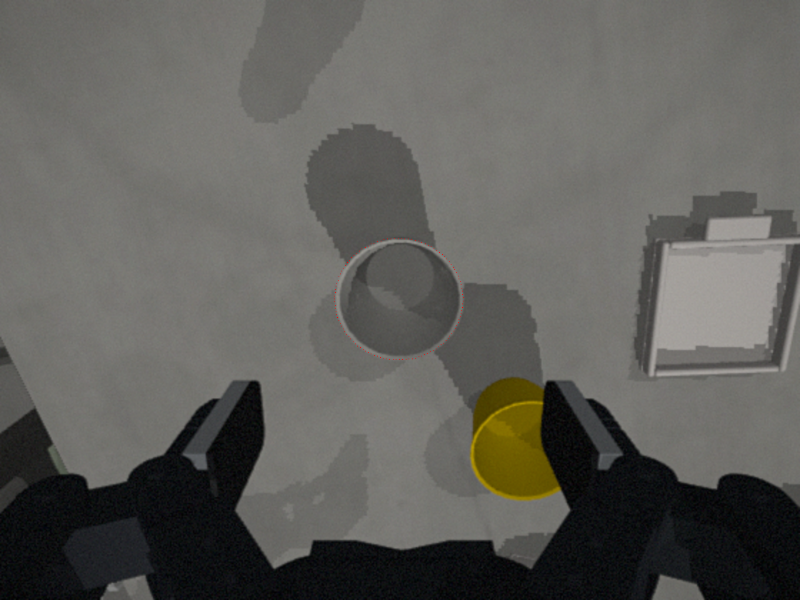

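View pics/s11.png

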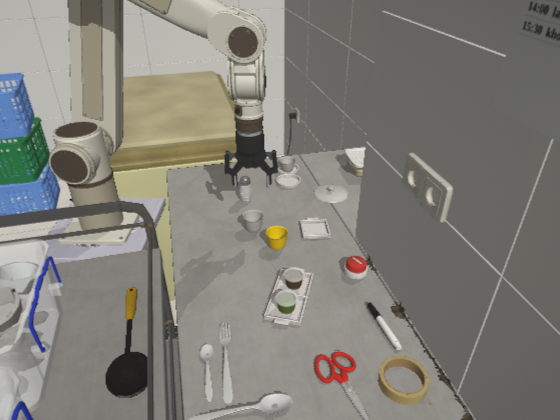

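Call:
{"method": "send_rows", "body": {
  "targets": [
    [[-0.1, -0.1, -4, 0, 8.2], [-0.1, -0.1, -8, 0, 8.2], [-0.1, -0.1, -10.4, 0, 8.2], [-0.1, -0.1, -11.6, 0, 8.2], [-0.1, -0.1, -11.6, 0, 8.2], [-0.1, -0.1, -11.6, 0, 6.8], [-0.1, -0.1, -11.6, 0, 6], [-0.1, -0.1, -11.6, 0, 5], [-0.1, -0.1, -11.6, 0, 5], [-0.1, -0.1, -11.6, 0, 5]]
  ]
}}

```text
clock: 25.1
eef_pos: [0.4575, -0.0173, 0.0205]
tool_rot: [0.692, 0.722, 0.001, 0.001]
ft_force: [-2.1, 1.1, 9.4]
grip_width: 0.0583
```

```bash
python3 - <<'E'
from fit import *
P,im=snap('wrist','w12.png')
E
```

```text
(no output)
```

View pics/w12.png

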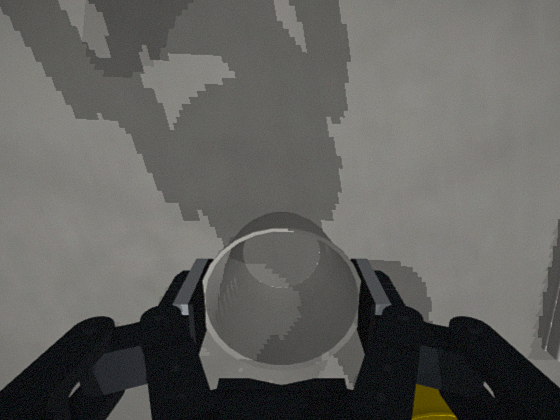

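Call:
{"method": "send_rows", "body": {
  "targets": [
    [[0, 0, 1, 0, 5], [0, 0, 4, 0, 5], [0, 0, 9, 0, 5], [0.5, 1, 13, 0, 5], [2, 5, 15, 0, 5], [4, 10.5, 15, 0, 5], [6, 16, 15, 0, 5], [8, 21.5, 15, 0, 5], [9.8, 26, 13, 0, 5], [10.5, 27.8, 9, 0, 5], [10.5, 27.8, 6, 0, 5], [10.5, 27.8, 6, 0, 5]]
  ]
}}

```text
clock: 26.65
eef_pos: [0.5587, 0.2597, 0.0758]
tool_rot: [0.692, 0.722, -0.003, -0.001]
ft_force: [-0.8, 0.6, -0.7]
grip_width: 0.0582
```

Call:
{"method": "send_rows", "body": {
  "targets": [
    [[0, 0, 0, 0, 5]]
  ]
}}

```text
clock: 26.78
eef_pos: [0.5619, 0.2607, 0.0801]
tool_rot: [0.692, 0.722, 0.001, 0.0]
ft_force: [1.0, -0.2, -0.0]
grip_width: 0.0583
```

```bash
python3 - <<'E'
from fit import *
P,im=snap('wrist','w13.png');snap('side','s13.png')
print(bot.get_obs()['eef_pos'])
E
```

```text
[0.56258893 0.26080128 0.08098295]
```

View pics/w13.png

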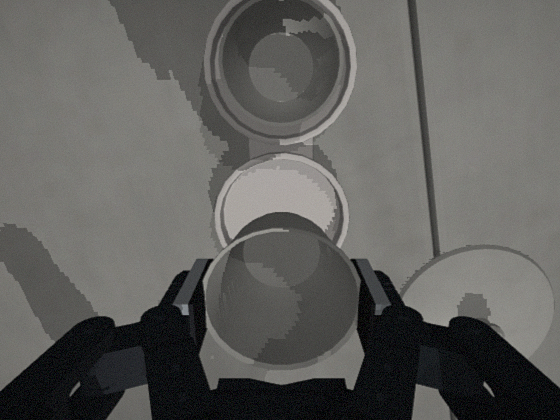

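View pics/s13.png

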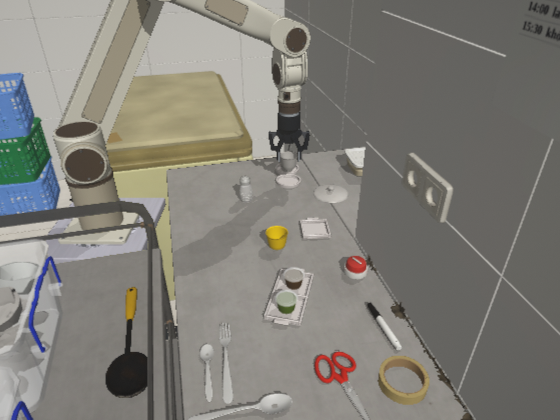

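Call:
{"method": "send_rows", "body": {
  "targets": [
    [[-0.1, 0, -2.5, 0, 5], [-0.1, 0, -4.4, 0, 5], [-0.1, 0, -5.2, 0, 5], [-0.1, 0, -5.55, 0, 5], [-0.1, 0, -5.55, 0, 5], [-0.1, 0, -5.55, 0, 5]]
  ]
}}

```text
clock: 27.62
eef_pos: [0.5612, 0.261, 0.0245]
tool_rot: [0.692, 0.722, 0.001, 0.001]
ft_force: [-0.6, -0.6, 3.3]
grip_width: 0.0583
```

Call:
{"method": "send_rows", "body": {
  "targets": [
    [[0, 0, 0, 0, 6.2], [0, 0, 0, 0, 7.4], [0, 0, 0, 0, 7.4], [0, 0, 3, 0, 7.4], [0, 0, 8, 0, 7.4], [-0.5, -0.5, 14, 0, 8], [-4, -3, 18, 0, 8.2], [-8, -6.5, 18, 0, 8.2], [-12, -10.2, 18, 0, 8.2], [-14, -12.2, 18, 0, 8.2], [-14, -12.2, 18, 0, 8.2], [-14, -12.2, 18, 0, 8.2]]
  ]
}}

```text
clock: 29.12
eef_pos: [0.4211, 0.1391, 0.2035]
tool_rot: [0.692, 0.722, 0.001, 0.0]
ft_force: [0.0, 0.7, 0.5]
grip_width: 0.0822
```

```bash
python3 - <<'E'
from fit import *
P,im=snap('wrist','w14.png');snap('side','s14.png');print(bot.get_obs()['eef_pos'])
for d in vision.boxes_of('salt_shaker','side')[:2]: print(d, back(cam_pose('side'),d['uv'],.045))
pickle.dump(P,open('P14.pkl','wb'))
E
```

```text
[0.42115763 0.13929602 0.2030911 ]
{'uv': [245.6, 189.5], 'score': 0.79} [0.42399879 0.13362002 0.045     ]
```

View pics/w14.png

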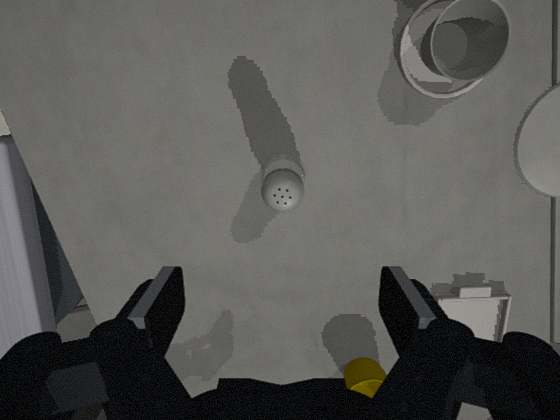

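View pics/s14.png

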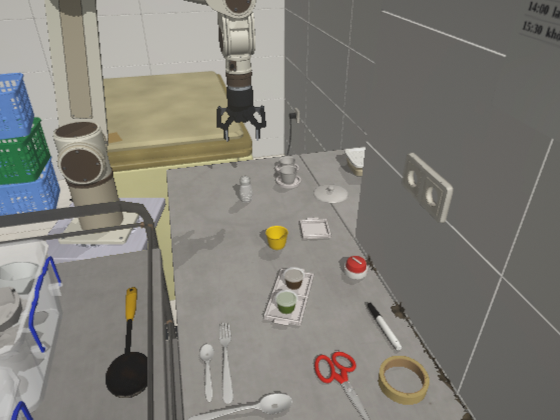

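```bash
python3 - <<'E'
from h import *
import pickle
A=pickle.load(open('P14.pkl','rb'));B=pickle.load(open('PB.pkl','rb'))
for P,u in [(A,(283,197)),(B,(221,280.5))]: print(back(P,u,.09))
# dome lower rim circle center, w14 ~ (283,190) r 21.5
print(back(A,(283,190),.072))
# body foot/shoulder: outline of body in w14 shoulder arc top y~155, x~284
v=cv2.imread('pics/w14.png')[120:240,220:350]; cv2.imwrite('pics/z14.png',cv2.resize(v,None,fx=5,fy=5))
for z in (0,.07):
  X=[[.4195+.022*np.cos(t),.139+.022*np.sin(t),z] for t in np.linspace(0,6.28,9)]
  print(z,np.round(proj(A,np.array(X))).tolist())
E
```

```text
[0.42191343 0.14098803 0.09      ]
[0.4233495  0.14342621 0.09      ]
[0.42199723 0.14161859 0.072     ]
0 [[302.0, 175.0], [296.0, 159.0], [281.0, 152.0], [265.0, 158.0], [258.0, 173.0], [264.0, 188.0], [279.0, 195.0], [295.0, 189.0], [302.0, 175.0]]
0.07 [[307.0, 193.0], [300.0, 174.0], [281.0, 166.0], [261.0, 173.0], [253.0, 191.0], [260.0, 210.0], [279.0, 218.0], [298.0, 211.0], [307.0, 194.0]]
```

View pics/z14.png

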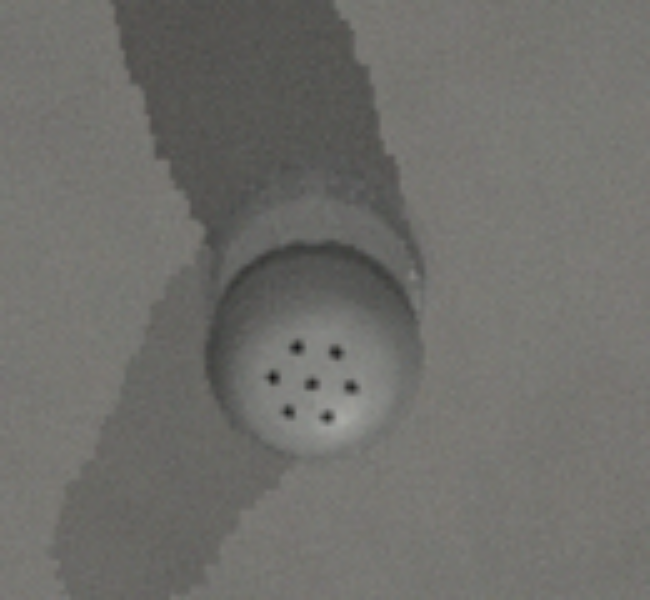

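Call:
{"method": "send_rows", "body": {
  "targets": [
    [[0.1, 0.2, -5, 0, 8.2], [0.1, 0.2, -10, 0, 8.2], [0.1, 0.2, -14, 0, 8.2], [0.1, 0.2, -16.4, 0, 8.2], [0.1, 0.2, -17, 0, 8.2], [0.1, 0.2, -17, 0, 8.2], [0.1, 0.2, -17, 0, 6.5], [0.1, 0.2, -17, 0, 5.5], [0.1, 0.2, -17, 0, 4.8], [0.1, 0.2, -17, 0, 4], [0.1, 0.2, -17, 0, 3.6], [0.1, 0.2, -17, 0, 3.6]]
  ]
}}

```text
clock: 30.78
eef_pos: [0.4215, 0.1407, 0.0341]
tool_rot: [0.692, 0.722, 0.001, 0.0]
ft_force: [-1.7, -0.3, 7.6]
grip_width: 0.0372
```

```bash
python3 - <<'E'
from fit import *
P,im=snap('wrist','w15.png');snap('side','s15.png');print(bot.get_obs()['grip_width'])
E
```

```text
0.037220949661241017
```

View pics/w15.png

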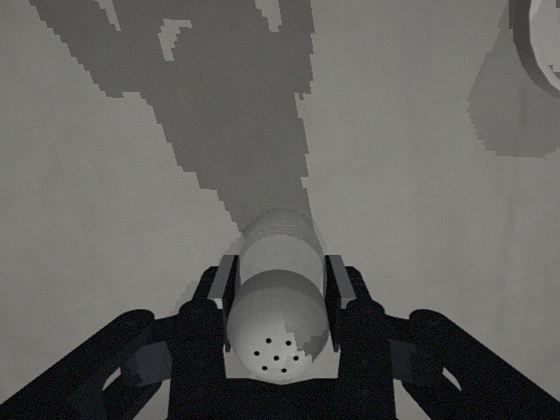

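View pics/s15.png

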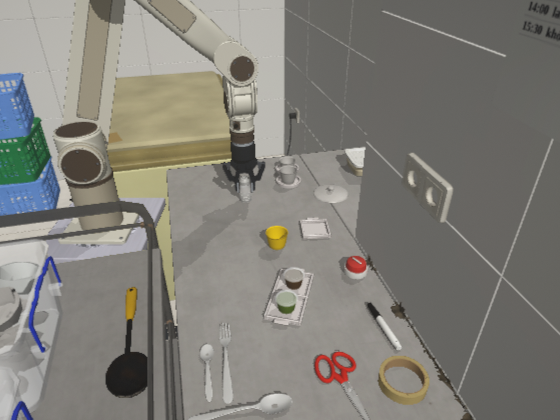

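Call:
{"method": "send_rows", "body": {
  "targets": [
    [[0, 0, 1, 0, 3.6], [0, 0, 3, 0, 3.6], [0, 0, 6, 0, 3.6], [0, 0, 9, 0, 3.6], [2, -1.5, 11, 0, 3.6], [5, -4, 11, 0, 3.6], [8.5, -6.5, 11, 0, 3.6], [12, -9, 11, 0, 3.6], [15.5, -11.8, 11, 0, 3.6], [18.5, -14, 11, 0, 3.6], [20.5, -15.6, 11, 0, 3.6], [21.8, -16.6, 11, 0, 3.6]]
  ]
}}

```text
clock: 32.38
eef_pos: [0.6398, -0.0265, 0.1428]
tool_rot: [0.692, 0.722, -0.0, -0.0]
ft_force: [1.0, -0.1, -0.7]
grip_width: 0.0371
```

Call:
{"method": "send_rows", "body": {
  "targets": [
    [[0, 0, -3, 0.03, 3.6], [0, 0, -6, 0.04, 3.6], [0, 0, -7, 0.04, 3.6], [0, 0, -7, 0.04, 3.6], [0, 0, -7, 0.04, 3.6]]
  ]
}}

```text
clock: 33.0
eef_pos: [0.6402, -0.0254, 0.0747]
tool_rot: [0.677, 0.736, 0.001, 0.001]
ft_force: [0.5, -0.9, -0.3]
grip_width: 0.0372
```

```bash
python3 - <<'E'
from fit import *
P,im=snap('wrist','w16.png');snap('side','s16.png');o=bot.get_obs();print(o['eef_pos'],o['grip_width'],o['joint_pos'])
D=dt(im);v=cv2.resize(im[:,:,::-1].copy(),None,fx=2,fy=2)
print(fit(P,D,'stand',(.6394,-.0255),[.06],v))
cv2.imwrite('pics/f16.png',cv2.resize(v,(800,600)))
E
```

```text
[ 0.64023566 -0.02536136  0.07474874] 0.03690032298002005 [-3.95909481e-02  6.14083638e-01  1.60749196e-01  1.11468562e+00
 -1.87871982e-06  1.44814043e+00]
(array([ 0.63840854, -0.02435807,  0.07869029]), np.float64(1.7179157733917236))
```

View pics/f16.png

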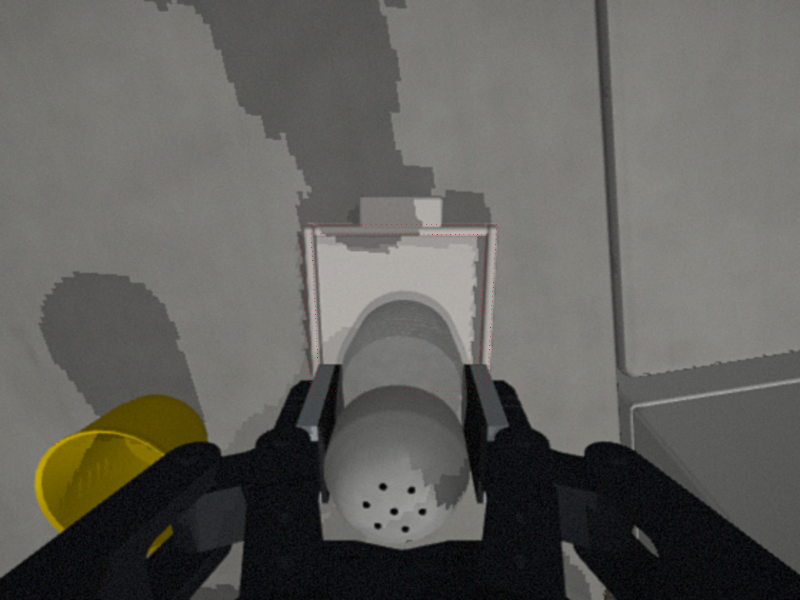

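View pics/s16.png

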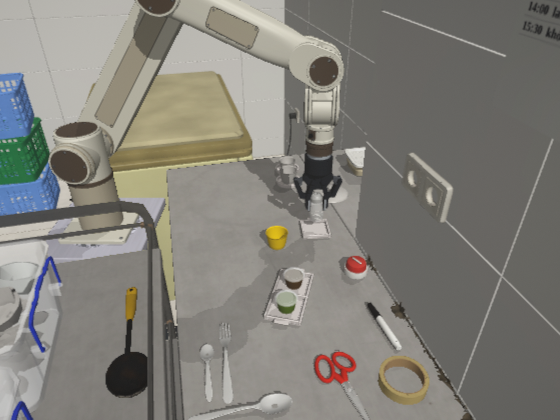

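Call:
{"method": "send_rows", "body": {
  "targets": [
    [[-0.1, 0.1, -1.5, 0, 3.6], [-0.1, 0.1, -2.7, 0, 3.6], [-0.1, 0.1, -3.3, 0, 3.6], [-0.1, 0.1, -3.5, 0, 3.6], [-0.1, 0.1, -3.5, 0, 3.6], [-0.1, 0.1, -3.5, 0, 3.6]]
  ]
}}

```text
clock: 33.85
eef_pos: [0.638, -0.0244, 0.0382]
tool_rot: [0.677, 0.736, -0.0, -0.0]
ft_force: [-0.7, 0.8, 2.2]
grip_width: 0.037
```

Call:
{"method": "send_rows", "body": {
  "targets": [
    [[0, 0, -0.03, 0, 3.6], [0, 0, -0.03, 0, 4.4], [0, 0, -0.03, 0, 5.2], [0, 0, -0.03, 0, 6.2], [0, 0, -0.03, 0, 7], [0, 0, -0.03, 0, 7], [0, 0, 3, 0, 7], [0, 0, 7, 0, 7], [0, 0, 12, 0, 7], [-3, 0, 16, 0, 7], [-8, 2, 20, 0, 8], [-13, 3, 23, 0, 8]]
  ]
}}

```text
clock: 35.35
eef_pos: [0.5084, 0.0059, 0.269]
tool_rot: [0.677, 0.736, 0.001, 0.001]
ft_force: [0.3, 0.5, 0.9]
grip_width: 0.08
```

Call:
{"method": "send_rows", "body": {
  "targets": [
    [[-5, 1, 2, 0, 8], [-8, 1, 2, 0, 8], [-8, 1, 2, 0, 8]]
  ]
}}

```text
clock: 35.72
eef_pos: [0.4276, 0.0155, 0.2887]
tool_rot: [0.677, 0.736, 0.001, 0.001]
ft_force: [0.3, 0.5, -0.0]
grip_width: 0.0801
```

```bash
python3 - <<'E'
from fit import *
snap('wrist','w17.png');a=snap('side','s17.png')[1];b=snap('scene','c17.png')[1]
cv2.imwrite('pics/z17.png',np.hstack([cv2.resize(a[140:340,160:400],None,fx=1.66,fy=1.66),cv2.resize(b[130:330,120:360],None,fx=1.66,fy=1.66)])[:,:,::-1])
print(bot.get_obs()['clock'])
E
```

```text
35.875
```

View pics/w17.png

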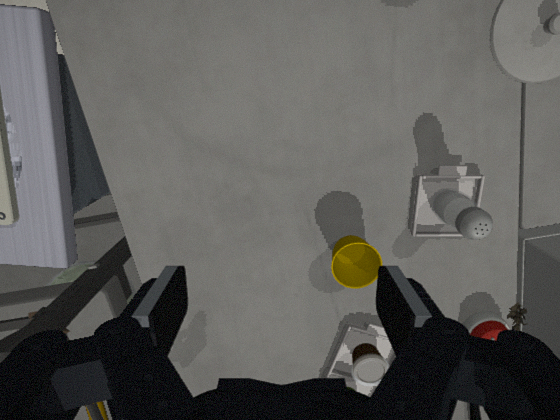

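View pics/z17.png

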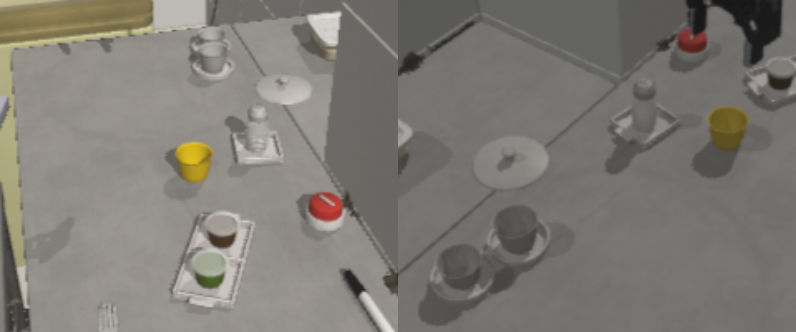

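View pics/c17.png

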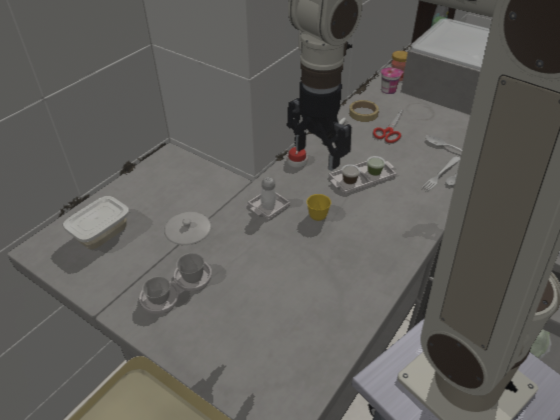

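```bash
python3 -c "
from h import *
print(bot.job_done()); o=bot.get_obs(); print(o['clock'],np.round(o['ft_force'],1))"
```

```text
the job is handed in; nothing more can be done
None
the job is handed in; nothing more can be done
```

The job is done and handed in at about 36 s on the robot's clock. Each thing was lowered until it touched (2–4 N) before I let go.

- **Pots:** both are in the bay tray, the green one in the −y bay and the brown one in the +y bay.
- **Cups:** both steel cups are in the well tray, the shorter one in the +y well and the taller one in the −y well. The yellow look-alike was left alone.
- **Salt shaker:** it is on the square stand.

**Last checks:** the final wrist, side and scene pictures together show all five things upright inside their lips. The timer, pot lid and yellow cup are where they were, and the gripper is open about 0.29 m above the work surface.

**Disagreements along the way:**
- The bay tray's outline fit moved about 4 mm in y between views. This is within the bay's 12 mm margin, so I aimed about midway.
- One fit of the near well failed because the carried cup hid part of it. I replaced it with a fit of the far well's visible arc, which agreed with the first estimate to about 1 mm.
- The shaker was gripped at 37 mm, not the stated 44 mm. I took this to be a waist in its body; it stayed upright while carried.

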